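# Locate a casting in a drilling fixture and clamp it

## Robot

A 7-joint arm with a two-finger parallel gripper is mounted at the origin on a cart in front of the work surface, level with it; the furniture and walls round the work are solid. World frame = base frame: x ahead of the robot, y to its left, z up, the work surface at z = 0. Lengths are in m, angles in rad, forces in N, time in s.
With the tool pointing down it reaches from about 0.4 to 0.85 m from the base axis. Payload 10.4 kg.
Tool frame: the origin (TCP) lies at the very end of the fingers, on their centre line; the grasp point (between the pads) lies 19 mm behind it; z points along the fingers, y is the line along which they close (so a half turn about z gives the same grasp; the last joint's range is limited). The gripper opens to 87 mm and grips with 3 to 60 N. Pads are 19 mm wide; open, the fingers measure 117 mm over their backs; the gripper's body (75 mm by 190 mm) begins 51 mm behind the grasp point.
Start: joints at [-0.023, 0.332, -0.065, 1.46, 0.022, 1.35, -0.088], TCP at [0.625, 0, 0.195] pointing down, gripper open.
Joint ranges: [-2.6, 2.6], [-0.5, 2.12], [-1.47, 1.34], [0.16, 2.42], [-1.27, 4.41], [0.06, 2.06], [-2.6, 2.6]. Speed limits (rad/s): [2.22, 2.22, 2.79, 2.79, 3.14, 3.14, 3.14].

## Interface

Orientations are given as a unit quaternion [w, x, y, z].
In Python, from bench import * gives the robot as it stands. The module is installed in compiled form; this text tells all that it offers.
- The arm moves only by the shell command python3 -m crank 'ROWS' [FORCE]. ROWS is a JSON object of lists of equal length, an entry for each row: "slide": the shift along the tool's x, y, z in mm, a list of three; "roll": the turn about the tool's z in rad; "fingers": the opening, from 0 (shut) to 1 (fully open). A call has 1 to 12 rows; each row is the pose to reach, as a shift and turn from the pose commanded when the call began, along the tool's axes at that moment; what a row does not reach only later rows make up. A row lasts 1/10 s, in which the tool goes at most 50 mm and 8.59 degrees, less where a joint would pass 70% of its speed; a pose out of reach is approached as far as the arm can. A call with a gripper value outside its range is refused whole. The fingers move at their own pace and stop on an object; FORCE is the grip in N (left out, the last holds). Time passes only in rows, so rows that repeat a pose let the fingers close. It gives the time, the measured TCP pose, the force, the opening and the grip force at its end, in the units of the state.
- read_state(): the state, without advancing time (a new reading comes with each control period).
- camera(name): name is "scene" or "side" or "wrist"; returns a dict with "frame" (480x640x3 uint8, blue, green, red), "vfov" (degrees; the focal length in pixels is half the picture's height over the tangent of half this angle, whatever the lens; pixels are square), "cx", "cy" (the principal point, pixels), "k1" (the pictures are not rectified: a ray, as slopes to the right and down, at radius r is drawn at 1 + k1 r^2 times it, then the intrinsics apply), "camera_from_world" (4x4, takes a point from world to camera coordinates); the wrist camera has in their place "hand_eye" (4x4, takes a point from camera to tool coordinates, whose origin is the TCP and whose axes are the flange's). Camera axes: x right, y up, looking along -z (the intrinsics and any distortion apply to the point x, -y, -z); pixel columns grow to the right and rows downward; lengths in m; the calibration is good to about 2 mm. A picture is of the moment at which its call begins: read the wrist's pose just before it. There is no depth.
- finish_job(): hands the job in; it is judged then, once.
The state is a dict: "time_s": time; "qpos": joint angles; "dq": joint speeds; "joint_efforts": joint torques, N m; "ee_pos": TCP position; "eef_rot": TCP orientation; "ft_force": force on the tool from outside, world axes, zero at the start; "wrist_torque": the same for the moment, N m; "width": finger opening in m; "grasp_force": force on a finger pad.
Only numpy, scipy, OpenCV 4.12 (cv2) and the standard library are available. Lean on these libraries where they do the work, as an engineer would, in place of code of your own. Each camera call takes 0.05 s, during which the arm holds its last target. There are 200 camera calls.

## Task

Load the aluminium casting into the drilling fixture: set it down flat on the two rest rails without dropping it, and push it gently home until it presses against both steel dowels and the tip of the end stop's screw at the same time. Only then press the red clamp handle down all the way, so that the clamped casting still bears on all three, and let go; leave the bottle, the screwdriver and the tape measure alone.

Things in the scene. Friction and masses are not known exactly. Their poses are not given: they have to be found in the camera images.
- casting_mid (a point): loose aluminium casting, 0.75 kg: flange 80 mm (x) by 130 mm (y) by 14 mm thick, its four corners cut off at 45 degrees (16 mm each way), and in the middle a round boss 36 mm in diameter, 34 mm tall; the same either way round. Point on the boss axis, 24 mm above the underside; z up. Take it by the boss; with the fingers loosely open round the boss, one pad can push it and it can turn into line
- casting: the same casting; origin at the centre of its underside, axes as above; its top is 48 mm above it
- fixture: drilling fixture, fixed: dark steel plate 12 mm thick from x = -130 to +70, y = -155 to +120 mm, two rest rails 12 x 120 mm along y at x = -22 and +22 mm, tops 20 mm above the bench. Origin at bench level under the middle of the casting when that is home (against the dowels at +x and the stop at +y, axes in line) at the stop screw's middle setting. Oiled: the casting drags with 1 to 2 N
- dowel_a: upright steel dowel, 12 mm in diameter, top 38 mm above the bench, at fixture x = +46, y = -30 mm; a long edge of the casting bears on it. Origin on its axis, 11.5 mm above the bench
- dowel_b: the second such dowel, at fixture x = +46, y = +30 mm
- end_stop: end stop: blue block 32 mm wide, top 42 mm above the bench, with an adjusting screw (10 mm in diameter, 27 mm above the bench) pointing to the fixture's -y; the casting's end bears on its tip. Origin at the foot of the block's inner face, below the screw: fixture x = +6, y = +85 mm. The tip stands 11 to 29 mm out from that face, differently every time and not measured: find it by feel
- clamp_handle (a joint): angle (rad) of the handle of the toggle clamp at the fixture's (-x, -y) corner: 0 open (handle up, leaning 20 degrees away from the casting), 1.25 fully down (handle level, pointing away from the casting). It stays where it is left and takes a few newtons. Going down it drives a sprung pad 30 mm forward against the casting's cut corner, pushing it toward dowels and stop with 13 to 20 N
- clamp: the toggle clamp's steel base on the fixture plate; origin on the plate's top under the pivot pin, x toward the casting along the fixture's x = y diagonal. Open, its pad stands 22 mm clear of the corner of a casting that is home, so lay the casting down about 7 mm short of the dowels and 15 mm short of home at the stop
- handle_grip (a point): on the axis of the handle's red grip (17 mm thick), 60 mm from its pivot; moves with it. The handle is 84 mm long from its pivot pin, which is level, 48 mm above the bench at fixture x = -105, y = -125 mm. It turns in the upright plane through the pin that runs along the fixture's x = y diagonal; the tip goes away from the casting (equally to -x and -y) and down
- ink_bottle: dark blue bottle of marking fluid, 49 mm in diameter, 102 mm tall; origin at the centre of its foot; leave alone
- screwdriver: screwdriver lying on the bench, 205 mm long, with an orange handle; origin at its middle at bench level; leave alone
- tape_measure: yellow tape measure, 37 x 80 x 66 mm, standing on the bench; origin at the centre of its foot; leave alone
Mind the look-alikes: they are no part of the job. What is shaped like the casting but black or green is not meant.

How it is judged:
By the outcome, as a careful person would: the job done as asked, in the order asked, and still so for the second after the job is handed in, with the robot touching nothing.
It also fails if it takes over 54 s, if anything falls off the work surface, if the arm or the gripper's body presses on something with over 40 N, if the wrist force passes 120 N, or if a joint passes its speed limit or range.

## Working session

There is one attempt and no reset: what is moved stays moved. The work goes in short steps, Python scripts to look and compute and a shell command to move; the robot and the scene stay as the last step left them, time stands still between calls to the robot, and variables do not carry over. Pictures are saved under pics/ and viewed, at most 10 in all, crops included, and the job is handed in when it is done.

```bash
mkdir -p pics
cat > h.py <<'E'
from bench import *
import numpy as np, cv2
from scipy.spatial.transform import Rotation as R
def tool():
    s=read_state(); q=s["eef_rot"]; T=np.eye(4); T[:3,:3]=R.from_quat([q[1],q[2],q[3],q[0]]).as_matrix(); T[:3,3]=s["ee_pos"]; return T
def shot(n):
    T=tool(); c=camera(n)
    c["wfc"]=T@np.array(c["hand_eye"]) if n=="wrist" else np.linalg.inv(np.array(c["camera_from_world"]))
    return c
def ray(c,px):
    f=240/np.tan(np.radians(c["vfov"])/2)
    d=(np.array(px,float)-[c["cx"],c["cy"]])/f; u=d.copy()
    for _ in range(30): u=d/(1+c["k1"]*(u@u))
    W=c["wfc"]; return W[:3,3],W[:3,:3]@np.array([u[0],-u[1],-1])
def onz(c,px,z):
    o,d=ray(c,px); return o+d*(z-o[2])/d[2]
def proj(c,p):
    f=240/np.tan(np.radians(c["vfov"])/2)
    q=np.linalg.inv(c["wfc"])@np.append(p,1); u=np.array([q[0],-q[1]])/-q[2]
    return f*u*(1+c["k1"]*(u@u))+[c["cx"],c["cy"]]
E
python3 - <<'E'
from h import *
import pickle
for n in ("scene","side","wrist"):
    c=shot(n); cv2.imwrite(f"pics/{n}0.png",c["frame"]); pickle.dump(c,open(n+"0.pkl","wb"))
    print(n,c["vfov"],c["k1"],c["wfc"].round(3).tolist())
print(read_state())
E
```

```text
scene 54.965147779032606 -0.056284155175304634 [[0.626, 0.569, -0.533, -0.159], [-0.78, 0.446, -0.44, -0.571], [-0.013, 0.691, 0.723, 1.053], [0.0, 0.0, 0.0, 1.0]]
side 45.615704364157516 0.0433309834020945 [[0.95, 0.148, -0.274, 0.128], [-0.311, 0.487, -0.816, -1.284], [0.012, 0.861, 0.509, 0.885], [0.0, 0.0, 0.0, 1.0]]
wrist 69.22493138540406 -0.044887436500776215 [[1.0, 0.001, 0.001, 0.626], [-0.001, 0.967, 0.255, 0.07], [-0.001, -0.255, 0.967, 0.384], [0.0, 0.0, 0.0, 1.0]]
{'time_s': 0.15, 'qpos': array([-0.02265283,  0.33269139, -0.06471685,  1.46074625,  0.02162006,
        1.34989753, -0.08853154]), 'dq': array([-0.00072405, -0.0010488 , -0.00086003, -0.00231873,  0.00043493,
       -0.00073052, -0.00015827]), 'joint_efforts': array([ 1.82067095e-03, -6.23630190e+01,  2.54254905e-02, -3.90143681e+01,
       -6.11935230e-02,  3.71907104e-02, -1.53469024e-06]), 'ee_pos': array([6.24680344e-01, 3.43520054e-05, 1.94759850e-01]), 'eef_rot': array([-3.48218563e-04,  7.07086004e-01,  7.07127364e-01, -3.90447517e-04]), 'ft_force': array([-1.188932  , -0.71729107,  0.37172131]), 'wrist_torque': array([-0.0948221 ,  0.00200364,  0.00406337]), 'grasp_force': 0.0, 'width': 0.0870316866224669}
```

View pics/scene0.png

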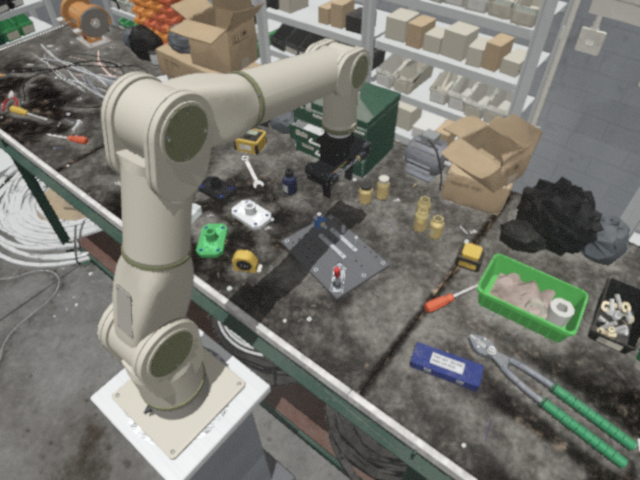

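View pics/side0.png

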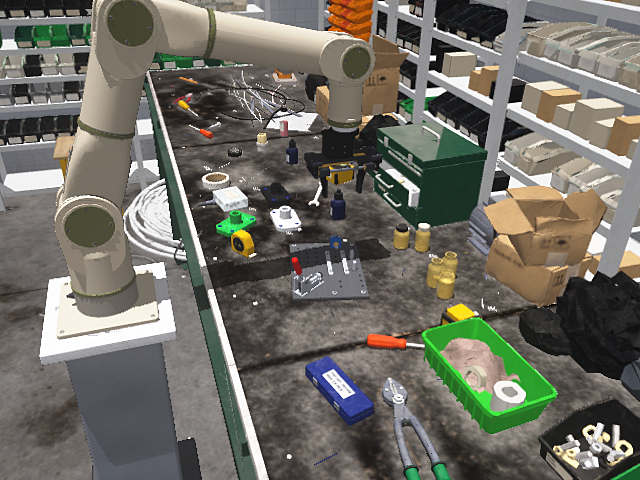

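Run:
```python
import cv2,numpy as np
a=cv2.imread("pics/scene0.png")[165:305,185:400]; b=cv2.imread("pics/side0.png")[180:310,205:380]
a=cv2.resize(a,(0,0),fx=3.7,fy=3.7,interpolation=2); b=cv2.resize(b,(0,0),fx=4.5,fy=4.5,interpolation=2)
cv2.imwrite("pics/a.png",a);cv2.imwrite("pics/b.png",b);print(a.shape,b.shape)
import pickle; from h import *
c=pickle.load(open("scene0.pkl","rb")); d=pickle.load(open("side0.pkl","rb"))
for p in [(251,212),(282,243),(320,216),(388,262),(337,297)]: print(p,onz(c,p,.01).round(3))
for p in [(285,218),(290,248),(355,248),(368,297),(292,299)]: print(p,onz(d,p,.01).round(3))
```

```text
(518, 796, 3) (585, 788, 3)
(251, 212) [0.553 0.293 0.01 ]
(282, 243) [0.512 0.121 0.01 ]
(320, 216) [0.677 0.103 0.01 ]
(388, 262) [ 0.649 -0.176  0.01 ]
(337, 297) [ 0.455 -0.134  0.01 ]
(285, 218) [0.547 0.292 0.01 ]
(290, 248) [0.511 0.108 0.01 ]
(355, 248) [0.695 0.052 0.01 ]
(368, 297) [ 0.638 -0.187  0.01 ]
(292, 299) [ 0.447 -0.137  0.01 ]
```

View pics/a.png

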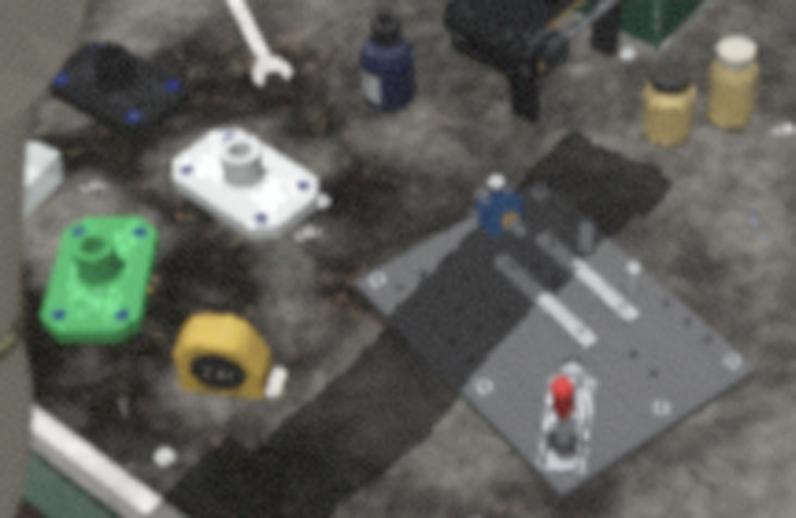

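View pics/b.png

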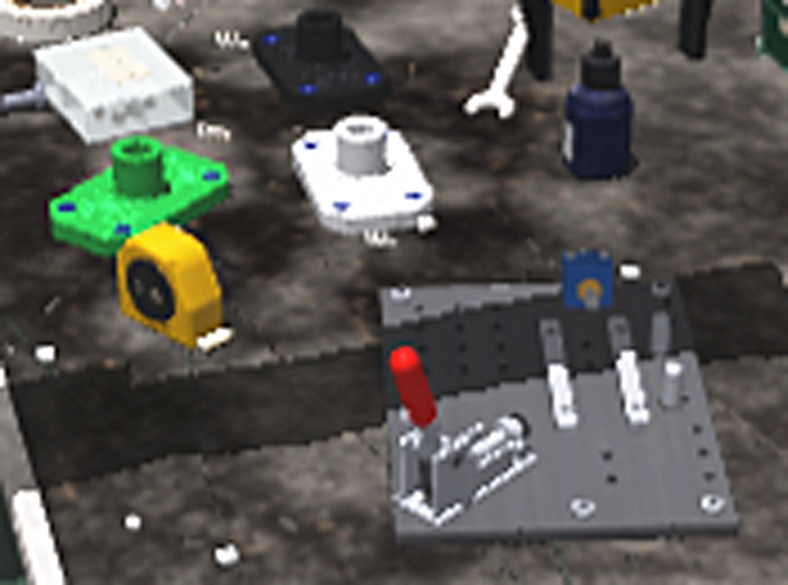

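View pics/wrist0.png

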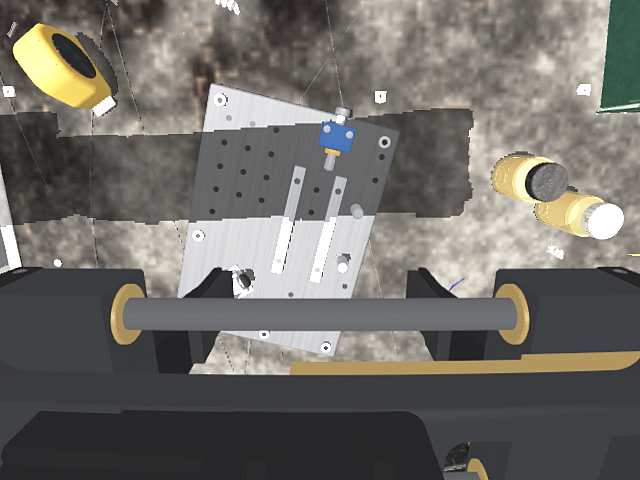

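Run:
```python
from h import *; import pickle
w=pickle.load(open("wrist0.pkl","rb")); s=pickle.load(open("scene0.pkl","rb")); d=pickle.load(open("side0.pkl","rb"))
F=[((212,83),-130,120,12),((399,130),70,120,12),((333,356),70,-155,12),((299,167),-22,60,20),((277,273),-22,-60,20),((340,178),22,60,20),((316,282),22,-60,20),((360,214),46,30,38),((343,266),46,-30,38)]
P=np.array([onz(w,f[0],f[3]/1e3)[:2] for f in F]); Q=np.array([f[1:3] for f in F])/1e3
r=R.align_vectors(np.c_[P-P.mean(0),0*P[:,0]],np.c_[Q-Q.mean(0),0*Q[:,0]])[0].as_matrix()[:2,:2]
t=P.mean(0)-r@Q.mean(0)
print("fixture",t.round(4),"yaw",np.degrees(np.arctan2(r[1,0],r[0,0])).round(2)); print(((P-t)@r-Q).round(4).tolist())
print([np.linalg.norm(P[i]-P[j]).round(4) for i,j in((0,1),(1,2),(3,4),(5,6),(7,8))])
np.save("fix.npy",np.c_[r,t])
# casting: flange-top contour in scene and side
for n,c,(x0,y0,x1,y1) in (("scene",s,(228,196,274,232)),("side",d,(268,203,303,235))):
    f=c["frame"][y0:y1,x0:x1]; m=(f.min(2)>120).astype(np.uint8)
    k=max(cv2.findContours(m,0,1)[0],key=cv2.contourArea); (u,v)=k.reshape(-1,2).mean(0); M=cv2.moments(k)
    g=np.array([M['m10']/M['m00']+x0,M['m01']/M['m00']+y0]); print(n,M['m00'],g,onz(c,g,.012).round(4))
# boss-top centres by eye from the crops
a=np.array([242,150])/3.7+[185,165]; b=np.array([362,127])/4.5+[205,180]
print(a,onz(s,a,.048).round(4),b,onz(d,b,.048).round(4))
# corner points in view b, z=.014, long edges: left edge (296,155)-(330,212)?; print
for q in [(296,160),(328,218),(410,152),(432,195)]: print(onz(d,np.array(q)/4.5+[205,180],.014).round(3))
for q in [(175,165),(255,228),(235,130),(318,182)]: print(onz(s,np.array(q)/3.7+[185,165],.014).round(3))
```

```text
fixture [ 0.6128 -0.0152] yaw -13.81
[[0.0029, -0.0008], [-0.002, -0.0002], [-0.0026, 0.0022], [-0.0012, -0.0008], [0.0009, 0.0001], [-0.0013, -0.0017], [0.0017, 0.0], [0.002, -0.0005], [-0.0005, 0.0016]]
[np.float64(0.1951), np.float64(0.2726), np.float64(0.1191), np.float64(0.1183), np.float64(0.058)]
scene 783.5 [251.08891725 213.66900659] [0.5459 0.2856 0.012 ]
side 577.5 [285.13881674 219.23636364] [0.544  0.2806 0.012 ]
[250.40540541 205.54054054] [0.5472 0.2842 0.048 ] [285.44444444 208.22222222] [0.5474 0.2872 0.048 ]
[0.505 0.315 0.014]
[0.505 0.225 0.014]
[0.587 0.303 0.014]
[0.584 0.236 0.014]
[0.52  0.347 0.014]
[0.507 0.235 0.014]
[0.586 0.337 0.014]
[0.583 0.231 0.014]
```

```bash
python3 -m crank '{"slide":[[50,-20,0],[100,-40,0],[150,-60,0],[195,-75,0],[195,-75,0],[195,-75,0]],"roll":[0,0,0,0,0,0],"fingers":[1,1,1,1,1,1]}'
python3 - <<'E'
from h import *; import pickle
c=shot("wrist"); pickle.dump(c,open("wrist1.pkl","wb")); cv2.imwrite("pics/wrist1.png",c["frame"])
f=c["frame"]; p=proj(c,[.547,.285,.03]); print("guess",p)
m=(f.min(2)>135).astype(np.uint8); m=cv2.morphologyEx(m,cv2.MORPH_OPEN,np.ones((5,5)))
for k in cv2.findContours(m,0,1)[0]:
    if cv2.contourArea(k)>2000: print(cv2.contourArea(k),cv2.minAreaRect(k))
E
```

```text
time_s: 0.75
ee_pos: [0.549, 0.1972, 0.1952]
eef_rot: [-0.0, 0.706, 0.709, -0.0]
ft_force: [0.3, -0.4, -0.5]
width: 0.0871
grasp_force: 0.0
guess [316.69037253 126.17778055]
9035.5 ((316.7719421386719, 119.59800720214844), (81.11509704589844, 132.9993896484375), 0.8951737284660339)
3115.0 ((50.10404586791992, 127.67630767822266), (260.0177917480469, 14.901603698730469), 81.25383758544922)
```

View pics/wrist1.png

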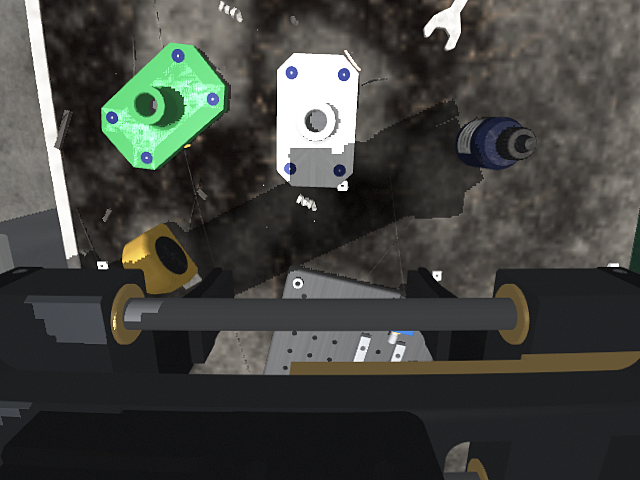

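Run:
```python
from h import *; import pickle
c=pickle.load(open("wrist1.pkl","rb")); hsv=cv2.cvtColor(c["frame"],cv2.COLOR_BGR2HSV)
m=cv2.inRange(hsv,(110,100,60),(130,255,255)); m[:,:270]=0; m[:,370:]=0; m[200:]=0
H=np.array([onz(c,cv2.minEnclosingCircle(k)[0],.014)[:2] for k in cv2.findContours(m,0,1)[0] if cv2.contourArea(k)>15]); print(H.round(4))
H=H[np.argsort(-H[:,1])]; print("centre",H.mean(0),"boss",onz(c,(320,121),.048),onz(c,(316,121),.048))
for a in(H[0]-H[2] if abs((H[0]-H[2])[0])<.03 else H[0]-H[3],): print("yaw",np.degrees(np.arctan2(-a[0],a[1])))
print("tcp",tool()[:3,3])
```

```text
[[0.5704 0.2416]
 [0.5168 0.2436]
 [0.5733 0.3356]
 [0.5215 0.3373]]
centre [0.54550878 0.28952958] boss [0.55019648 0.2887172  0.048     ] [0.54649966 0.2887063  0.048     ]
yaw -2.8670298765755824
tcp [0.55004424 0.194788   0.19519561]
```

```bash
python3 -m crank '{"slide":[[45,-3,0],[94,-3,0],[94,-3,20],[94,-3,50],[94,-3,90],[94,-3,130],[94,-3,150],[94,-3,165],[94,-3,175],[94,-3,177],[94,-3,177]],"roll":[-0.15,-0.3,-0.45,-0.6,-0.749,-0.749,-0.749,-0.749,-0.749,-0.749,-0.749],"fingers":[1,1,1,1,1,1,1,1,1,1,1]}'
```

```text
time_s: 1.9
ee_pos: [0.5477, 0.2889, 0.019]
eef_rot: [0.0, 0.4, 0.917, 0.0]
ft_force: [1.0, -0.3, -0.7]
width: 0.087
grasp_force: 0.0
```

```bash
python3 -m crank '{"slide":[[0,0,0],[0,0,0],[0,0,0],[0,0,0],[0,0,0],[0,0,0],[0,0,0],[0,0,0],[0,0,0],[0,0,0]],"roll":[0,0,0,0,0,0,0,0,0,0],"fingers":[0,0,0,0,0,0,0,0,0,0]}' 40; python3 -m crank '{"slide":[[0,0,-10],[0,0,-30],[0,0,-60],[0,0,-90],[0,0,-90],[0,0,-90]],"roll":[0,0,0,0,0,0],"fingers":[0,0,0,0,0,0]}'
python3 - <<'E'
from h import *
c=shot("wrist"); cv2.imwrite("pics/w2.png",c["frame"])
r=np.load("fix.npy"); print("fix now",r)
T=tool(); t=r[:,:2]@[-.007,-.0225]+r[:,2]   # stop screw mid = 20mm out
print(t)
for tgt in ([-.007,-.015],[-.007,-.024]):
    p=np.append(r[:,:2]@tgt+r[:,2],.105); print(tgt,p,(T[:3,:3].T@(p-T[:3,3])*1000).round(1))
print(np.degrees(np.arctan2(T[1,1],T[0,1])),T[:3,3])
E
```

```text
time_s: 2.9
ee_pos: [0.5468, 0.2888, 0.0183]
eef_rot: [-0.0, 0.399, 0.917, -0.0]
ft_force: [-1.5, -1.7, 1.0]
width: 0.0333
grasp_force: 40.0
time_s: 3.5
ee_pos: [0.5468, 0.2888, 0.1077]
eef_rot: [-0.0, 0.399, 0.917, -0.0]
ft_force: [-1.3, -1.0, -9.2]
width: 0.0329
grasp_force: 40.0
fix now [[ 0.97108385  0.2387387   0.61277389]
 [-0.2387387   0.97108385 -0.01518493]]
[ 0.60060468 -0.03536315]
[-0.007, -0.015] [ 0.60239522 -0.02808002  0.105     ] [-270.1 -174.2    1.8]
[-0.007, -0.024] [ 0.60024657 -0.03681978  0.105     ] [-275.  -181.7    1.8]
42.914719546574766 [0.54606882 0.28835449 0.10649904]
```

View pics/w2.png

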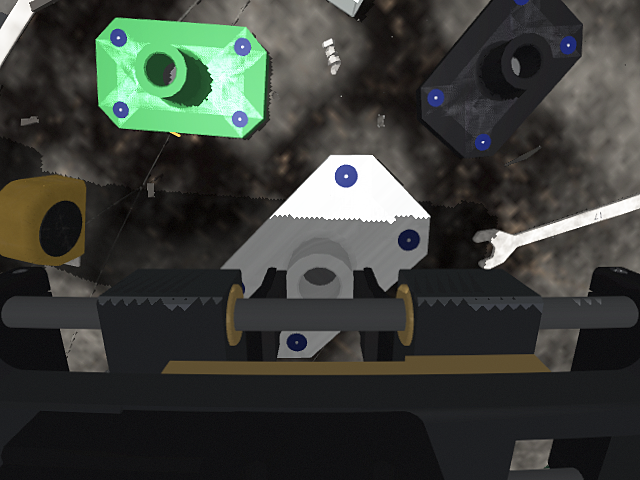

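Run:
```python
from h import *; import pickle
r=np.load("fix.npy"); w=pickle.load(open("wrist0.pkl","rb"))
for px in [(329,168),(329,171)]: print("tip fix",r[:,:2].T@(onz(w,px,.027)[:2]-r[:,2]))
c=shot("wrist"); T=tool(); z=T[2,3]-.0183+.014
A,B,C=[onz(c,p,z)[:2] for p in((346,176),(408,240),(297,342))]
print(A,B,C,"short",np.linalg.norm(A-B),"long",np.linalg.norm(A-C),np.linalg.norm(B-C))
for u,v in((A,B),(A,C),(B,C)): print(np.degrees(np.arctan2(*(v-u)[::-1])))
f=c["frame"];
```

```text
tip fix [0.00681952 0.0659083 ]
tip fix [0.00755072 0.06300178]
[0.52185337 0.33746083] [0.57368026 0.33553772] [0.5710258  0.24208398] short 0.051862555372398436 long 0.10730643945353746 0.09349143777644403
-2.125064400784232
-62.726210013940005
-91.62699313594717
```

```bash
python3 -m crank '{"slide":[[-20,-13,0],[-55,-36,0],[-95,-62,0],[-135,-87,0],[-175,-113,0],[-210,-135,0],[-240,-155,0],[-260,-168,0],[-270,-174,0],[-270,-174,0],[-270,-174,0],[-270,-174,0]],"roll":[0,0.03,0.06,0.1,0.14,0.17,0.19,0.208,0.208,0.208,0.208,0.208],"fingers":[0,0,0,0,0,0,0,0,0,0,0,0]}'
python3 - <<'E'
from h import *; import pickle
c=shot("wrist"); cv2.imwrite("pics/w3.png",c["frame"]); pickle.dump(c,open("w3.pkl","wb")); T=tool(); r=np.load("fix.npy")
p=np.append(r[:,:2]@[-.007,-.015]+r[:,2],T[2,3]); print((T[:3,:3].T@(p-T[:3,3])*1000).round(1),np.degrees(np.arctan2(T[1,1],T[0,1])),T[2,3])
E
```

```text
time_s: 4.8
ee_pos: [0.6033, -0.0244, 0.1082]
eef_rot: [-0.0, 0.491, 0.871, 0.0]
ft_force: [0.2, -0.5, -8.0]
width: 0.033
grasp_force: 40.0
[-2.3 -2.5 -0. ] 31.174066091772982 0.10831174506907879
```

View pics/w3.png

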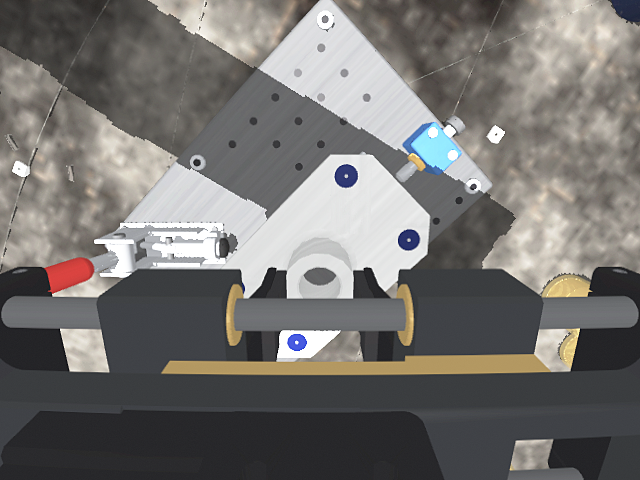

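Run:
```python
from h import *; import pickle
c=pickle.load(open("w3.pkl","rb")); r=np.load("fix.npy")
fx=lambda px,z:(r[:,:2].T@(onz(c,px,z)[:2]-r[:,2])*1000).round(1)
print("corners",fx((322,2),.012),fx((491,190),.012),"rubber",fx((326,19),.014),fx((473,186),.014),fx((198,162),.014))
print("tip",fx((402,177),.027),"face",fx((416,160),.027),"holes",fx((346,176),.104),fx((408,240),.104),fx((297,342),.104))
```

```text
corners [-126.4  112.7] [ 70.7 114.1] rubber [-115.8  106.2] [ 56.6 104.9] [-115.2  -39.4]
tip [ 6.8 66.8] face [ 4.8 83.1] holes [-33.2  37.2] [18.6 37.1] [ 19.2 -56. ]
```

```bash
python3 -m crank '{"slide":[[-2,-3,10],[-2,-3,30],[-2,-3,50],[-2,-3,60],[-2,-3,64],[-2,-3,64],[-2,-3,64]],"roll":[0,0,0,0,0,0,0],"fingers":[0,0,0,0,0,0,0]}'; python3 -m crank '{"slide":[[0,0,1],[0,0,2],[0,0,3],[0,0,3],[0,0,3]],"roll":[0,0,0,0,0],"fingers":[0,0,0,0,0]}'; python3 -m crank '{"slide":[[0,0,0.7],[0,0,1.5],[0,0,1.5]],"roll":[0,0,0],"fingers":[0,0,0]}'
```

```text
time_s: 5.55
ee_pos: [0.6026, -0.0304, 0.0453]
eef_rot: [0.001, 0.492, 0.87, 0.0]
ft_force: [0.3, -0.4, -6.8]
width: 0.0329
grasp_force: 40.0
time_s: 6.05
ee_pos: [0.6019, -0.0305, 0.0414]
eef_rot: [0.0, 0.492, 0.87, 0.0]
ft_force: [0.3, -0.1, -8.4]
width: 0.0332
grasp_force: 40.0
time_s: 6.35
ee_pos: [0.6018, -0.0305, 0.0397]
eef_rot: [-0.0, 0.492, 0.87, -0.0]
ft_force: [-0.0, -0.0, -7.9]
width: 0.0331
grasp_force: 40.0
```

```bash
python3 -m crank '{"slide":[[0,0,0.5],[0,0,1],[0,0,1]],"roll":[0,0,0],"fingers":[0,0,0]}'; python3 -m crank '{"slide":[[0,0,0.5],[0,0,1],[0,0,1]],"roll":[0,0,0],"fingers":[0,0,0]}'
```

```text
time_s: 6.65
ee_pos: [0.6019, -0.0305, 0.0388]
eef_rot: [-0.0, 0.492, 0.87, 0.0]
ft_force: [-0.7, 0.6, -7.9]
width: 0.0332
grasp_force: 40.0
time_s: 6.95
ee_pos: [0.6023, -0.0305, 0.0384]
eef_rot: [0.0, 0.492, 0.87, 0.0]
ft_force: [-0.3, 0.6, -2.7]
width: 0.0328
grasp_force: 40.0
```

```bash
python3 -m crank '{"slide":[[0,0,0.5],[0,0,1],[0,0,1]],"roll":[0,0,0],"fingers":[0,0,0]}'; python3 -m crank '{"slide":[[0,0,0],[0,0,0],[0,0,0],[0,0,0],[0,0,0]],"roll":[0,0,0,0,0],"fingers":[0.48,0.48,0.48,0.48,0.48]}'
```

```text
time_s: 7.25
ee_pos: [0.6029, -0.0305, 0.0382]
eef_rot: [0.001, 0.492, 0.87, 0.001]
ft_force: [-2.0, -0.8, 5.3]
width: 0.0332
grasp_force: 40.0
time_s: 7.75
ee_pos: [0.6019, -0.0304, 0.0368]
eef_rot: [-0.0, 0.492, 0.87, 0.0]
ft_force: [0.3, 0.2, 0.5]
width: 0.0419
grasp_force: 0.0
```

```bash
python3 -m crank '{"slide":[[0,1.5,-1],[0,3,-1],[0,4.5,-1],[0,6,-1],[0,7.5,-1],[0,9,-1],[0,9,-1]],"roll":[0,0,0,0,0,0,0],"fingers":[0.48,0.48,0.48,0.48,0.48,0.48,0.48]}'; for i in 1; do python3 -c "1"; done; python3 -m crank '{"slide":[[0,1,0],[0,2,0],[0,3,0],[0,3,0]],"roll":[0,0,0,0],"fingers":[0.48,0.48,0.48,0.48]}'
```

```text
time_s: 8.45
ee_pos: [0.6099, -0.0256, 0.0379]
eef_rot: [0.0, 0.492, 0.87, 0.0]
ft_force: [0.4, 0.7, 1.0]
width: 0.0417
grasp_force: 0.1
time_s: 8.85
ee_pos: [0.6121, -0.0241, 0.0378]
eef_rot: [-0.0, 0.492, 0.87, -0.0]
ft_force: [-1.7, -0.4, 1.3]
width: 0.0414
grasp_force: 0.8
```

```bash
python3 -m crank '{"slide":[[0,0.7,0],[0,1.4,0],[0,2,0],[0,2,0]],"roll":[0,0,0,0],"fingers":[0.48,0.48,0.48,0.48]}';  python3 -m crank '{"slide":[[0,0.7,0],[0,1.4,0],[0,2,0],[0,2,0]],"roll":[0,0,0,0],"fingers":[0.48,0.48,0.48,0.48]}'
```

```text
time_s: 9.25
ee_pos: [0.6126, -0.0234, 0.0376]
eef_rot: [-0.001, 0.493, 0.87, -0.001]
ft_force: [-7.4, -0.7, 4.4]
width: 0.0417
grasp_force: 3.3
time_s: 9.65
ee_pos: [0.6133, -0.0225, 0.0374]
eef_rot: [-0.002, 0.493, 0.87, -0.001]
ft_force: [-11.5, -0.6, 7.2]
width: 0.0421
grasp_force: 5.2
```

```bash
cat >> h.py <<'E'
def look(name=None):
    "casting flange holes (blue) in fixture mm, from the wrist camera; z of the flange top on the rails"
    c=shot("wrist"); r=np.load("fix.npy")
    if name: cv2.imwrite(name,c["frame"])
    m=cv2.inRange(cv2.cvtColor(c["frame"],cv2.COLOR_BGR2HSV),(110,110,40),(130,255,255))
    for k in cv2.findContours(m,0,1)[0]:
        if cv2.contourArea(k)>60:
            u=cv2.minEnclosingCircle(k); print(np.round(u[0]),cv2.contourArea(k),"fix",(r[:,:2].T@(onz(c,u[0],.034)[:2]-r[:,2])*1000).round(1))
    s=read_state(); print("tcp fix",(r[:,:2].T@(s["ee_pos"][:2]-r[:,2])*1000).round(1),"F fix",(r[:,:2].T@s["ft_force"][:2]).round(1),"yaw tool",np.degrees(np.arctan2(tool()[1,1],tool()[0,1])).round(2))
E
python3 -c "
from h import *
look('pics/w4.png')"
```

```text
[291. 343.] 235.0 fix [ 25.5 -54.6]
[230. 288.] 139.0 fix [-25.9 -53.7]
[403. 240.] 310.0 fix [25.4 39. ]
[340. 176.] 374.5 fix [-26.2  39.2]
tcp fix [ 2.2 -7. ] F fix [-11.7  -3.4] yaw tool 30.98
```

```bash
python3 -m crank '{"slide":[[1,0.2,0],[2,1,0],[3,1.8,0],[4,2.6,0],[5,3.5,0],[5,3.5,0]],"roll":[0,0,0,0,0,0],"fingers":[0.48,0.48,0.48,0.48,0.48,0.48]}'; python3 -c "
from h import *
look()"
```

```text
time_s: 10.3
ee_pos: [0.6146, -0.0162, 0.0375]
eef_rot: [-0.001, 0.492, 0.87, -0.001]
ft_force: [-7.5, -0.1, 4.2]
width: 0.0418
grasp_force: 3.3
[291. 343.] 238.0 fix [ 25.4 -48.1]
[230. 288.] 143.0 fix [-26.  -47.3]
[403. 240.] 312.5 fix [25.6 45.5]
[340. 176.] 370.5 fix [-26.4  45.7]
tcp fix [ 2.1 -0.5] F fix [-7.5 -2. ] yaw tool 30.99
```

```bash
python3 -m crank '{"slide":[[0.7,0.7,0],[1.4,1.4,0],[1.4,1.4,0]],"roll":[0,0,0],"fingers":[0.48,0.48,0.48]}'; python3 -m crank '{"slide":[[0.7,0.7,0],[1.4,1.4,0],[1.4,1.4,0]],"roll":[0,0,0],"fingers":[0.48,0.48,0.48]}'; python3 -c "
from h import *
look()"
```

```text
time_s: 10.65
ee_pos: [0.6147, -0.016, 0.0374]
eef_rot: [-0.001, 0.493, 0.87, -0.002]
ft_force: [-10.7, -5.0, 4.0]
width: 0.0417
grasp_force: 5.2
time_s: 10.95
ee_pos: [0.6148, -0.0158, 0.0373]
eef_rot: [-0.001, 0.493, 0.87, -0.003]
ft_force: [-11.3, -7.4, 5.5]
width: 0.0419
grasp_force: 7.0
[291. 343.] 237.0 fix [ 25.6 -48.3]
[230. 288.] 138.0 fix [-25.9 -47.1]
[403. 241.] 311.0 fix [25.9 45.7]
[340. 176.] 372.0 fix [-26.2  45.9]
tcp fix [ 2.  -0.1] F fix [ -7.7 -11. ] yaw tool 30.86
```

```bash
python3 -m crank '{"slide":[[0,-1.5,0],[0,-3,0],[0,-4.5,0],[0,-5.5,0],[0,-5.5,0]],"roll":[0,0,0,0,0],"fingers":[0.48,0.48,0.48,0.48,0.48]}'; python3 -c "
from h import *
look()"
```

```text
time_s: 11.5
ee_pos: [0.6126, -0.0146, 0.0381]
eef_rot: [0.0, 0.492, 0.87, 0.0]
ft_force: [1.0, -0.2, 0.1]
width: 0.0417
grasp_force: 0.0
[292. 346.] 228.5 fix [ 25.1 -48.5]
[232. 290.] 152.0 fix [-26.4 -45.9]
[404. 244.] 306.0 fix [25.3 45.4]
[342. 180.] 366.5 fix [-26.3  45.7]
tcp fix [-0.3  0.6] F fix [1.2 0.5] yaw tool 31.03
```

```bash
python3 -m crank '{"slide":[[0,0,-15],[0,0,-40],[0,0,-75],[0,0,-105],[0,0,-110],[0,0,-110]],"roll":[0,0,0,0,0,0],"fingers":[0,0,0,0,0,0]}'
python3 - <<'E'
from h import *; import pickle
r=np.load("fix.npy"); L=[]
for n,(x0,y0,x1,y1) in (("scene0",(325,255,350,290)),("side0",(285,250,305,280))):
    c=pickle.load(open(n+".pkl","rb")); f=c["frame"].astype(int); m=((f[...,2]>120)&(f[...,1]<90)&(f[...,0]<90)).astype(np.uint8)
    k=np.zeros_like(m); k[y0:y1,x0:x1]=m[y0:y1,x0:x1]; ys,xs=np.nonzero(k); print(n,len(xs),xs.mean(),ys.mean(),ys.min(),ys.max()); L.append(ray(c,(xs.mean(),ys.mean())))
(o1,d1),(o2,d2)=L; t=np.linalg.lstsq(np.c_[d1,-d2],o2-o1,rcond=None)[0]; a=o1+t[0]*d1;b=o2+t[1]*d2
p=(a+b)/2; print("red centre",p,"gap",np.linalg.norm(a-b),"fix",r[:,:2].T@(p[:2]-r[:,2])*1000)
T=tool()
u=-r[:,:2]@[1,1]/2**.5; piv=r[:,:2]@[-.105,-.125]+r[:,2]
for s,z in((-.03,.115),(0,.1),(.03,.08),(.045,.055)):
    q=np.append(piv+u*s,z); print(s,z,q.round(4),(T[:3,:3].T@(q-T[:3,3])*1000).round(1))
look("pics/w5.png")
E
```

```text
time_s: 12.15
ee_pos: [0.6132, -0.0149, 0.1499]
eef_rot: [0.001, 0.492, 0.87, 0.001]
ft_force: [0.2, -0.4, -1.1]
width: 0.0036
grasp_force: 0.0
scene0 23 336.9130434782609 270.6521739130435 268 275
side0 104 296.27884615384613 265.08653846153845 257 273
red centre [ 0.46521014 -0.12264611  0.10324324] gap 0.004510962272030176 fix [-117.64162805 -139.58298984]
-0.03 0.115 [ 0.5066 -0.096   0.115 ] [ -14.5 -133.2   34.5]
0 0.1 [ 0.481  -0.1115  0.1   ] [ -14.6 -163.3   49.4]
0.03 0.08 [ 0.4553 -0.127   0.08  ] [ -14.7 -193.3   69.4]
0.045 0.055 [ 0.4425 -0.1348  0.055 ] [ -14.7 -208.4   94.3]
[260. 240.] 103.5 fix [-27.  -47.5]
[374. 208.] 121.0 fix [25.5 45.4]
[333. 166.] 137.0 fix [-26.3  45.9]
[599.  12.] 1072.0 fix [ 37.8 287.6]
tcp fix [-0.5  0.1] F fix [-0.8  0.1] yaw tool 31.01
```

View pics/w5.png

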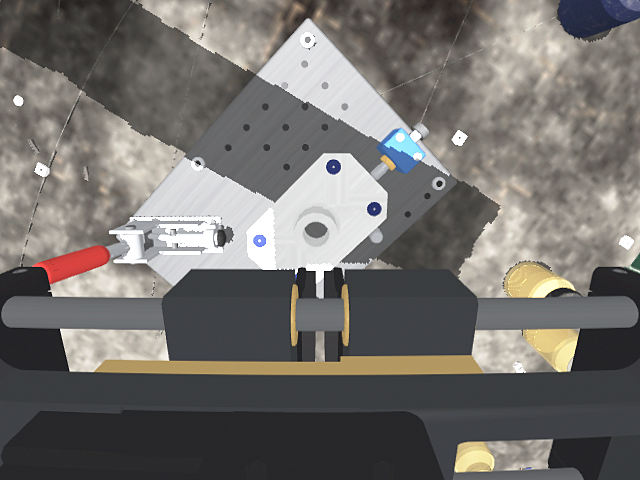

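```bash
python3 -m crank '{"slide":[[-5,-40,0],[-10,-80,0],[-14.5,-115,0],[-14.5,-133,0],[-14.5,-133,20],[-14.5,-133,40],[-14.5,-133,47],[-14.5,-140,47],[-14.5,-146,47],[-14.5,-150,47],[-14.5,-150,47]],"roll":[0,0,0,0,0,0,0,0,0,0,0],"fingers":[0,0,0,0,0,0,0,0,0,0,0]}'; python3 -m crank '{"slide":[[0,-5,0],[0,-9,0],[0,-14,1.5],[0,-18.5,2.5],[0,-23,5],[0,-27.3,7],[0,-31,10],[0,-35,12.6],[0,-35,12.6]],"roll":[0,0,0,0,0,0,0,0,0],"fingers":[0,0,0,0,0,0,0,0,0]}'; python3 -c "
from h import *
look('pics/w6.png'); cv2.imwrite('pics/s6.png',cv2.resize(camera('side')['frame'][180:310,205:380],(0,0),fx=4.5,fy=4.5,interpolation=2))"
```

```text
time_s: 13.3
ee_pos: [0.4911, -0.1054, 0.1016]
eef_rot: [0.001, 0.493, 0.87, 0.0]
ft_force: [0.3, 0.4, -0.5]
width: 0.0002
grasp_force: 0.0
time_s: 14.2
ee_pos: [0.4605, -0.1232, 0.0879]
eef_rot: [-0.0, 0.493, 0.87, -0.0]
ft_force: [-0.7, -0.3, -0.1]
width: 0.0006
grasp_force: 0.0
[539. 291.] 158.5 fix [ 25.8 -48.9]
[499. 244.] 178.5 fix [-26.9 -48.2]
[636. 206.] 78.5 fix [24.6 43.9]
[602. 154.] 209.5 fix [-26.5  45.5]
tcp fix [-121.9 -141. ] F fix [-0.1 -0.4] yaw tool 30.98
```

View pics/s6.png

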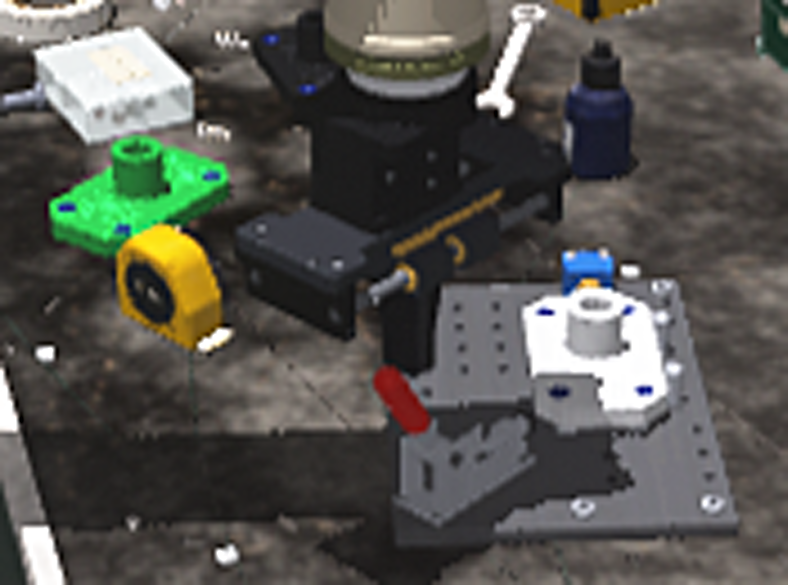

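```bash
python3 -m crank '{"slide":[[0,-3,3],[0,-6.5,7],[0,-9,11],[0,-12,15],[0,-14,20],[0,-14,20]],"roll":[0,0,0,0,0,0],"fingers":[0,0,0,0,0,0]}'; python3 -m crank '{"slide":[[0,-2,4],[0,-4,9],[0,-4,9]],"roll":[0,0,0],"fingers":[0,0,0]}'; python3 -c "
from h import *
look('pics/w7.png'); cv2.imwrite('pics/s7.png',cv2.resize(camera('side')['frame'][180:310,205:380],(0,0),fx=4.5,fy=4.5,interpolation=2))"
```

```text
time_s: 14.9
ee_pos: [0.4484, -0.1302, 0.0674]
eef_rot: [-0.001, 0.493, 0.87, -0.0]
ft_force: [-0.0, -0.5, -0.5]
width: 0.0004
grasp_force: 0.0
time_s: 15.2
ee_pos: [0.4451, -0.1323, 0.0585]
eef_rot: [-0.0, 0.493, 0.87, -0.0]
ft_force: [-0.8, -0.3, 0.4]
width: 0.0004
grasp_force: 0.0
[547. 257.] 229.5 fix [-26.8 -48.4]
tcp fix [-134.8 -153.5] F fix [ 0.7 -0. ] yaw tool 30.99
```

View pics/s7.png

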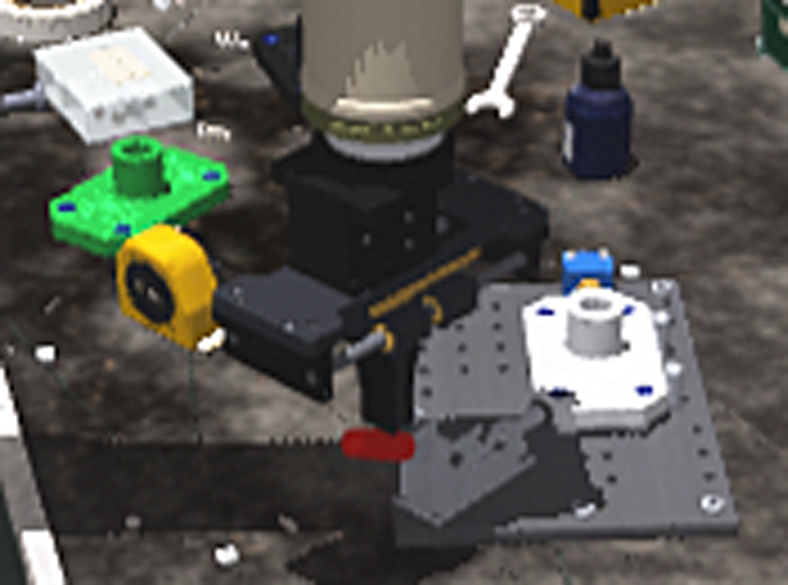

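```bash
python3 -m crank '{"slide":[[0,0,2],[0,0,4],[0,0,4]],"roll":[0,0,0],"fingers":[0,0,0]}'; python3 -m crank '{"slide":[[0,0,1],[0,0,2],[0,0,2]],"roll":[0,0,0],"fingers":[0,0,0]}'
```

```text
time_s: 15.6
ee_pos: [0.446, -0.1321, 0.0553]
eef_rot: [0.0, 0.492, 0.87, 0.0]
ft_force: [-0.7, 0.5, 3.6]
width: 0.0005
grasp_force: 1.4
time_s: 15.9
ee_pos: [0.4462, -0.1322, 0.0538]
eef_rot: [0.0, 0.492, 0.87, 0.0]
ft_force: [-1.7, -0.6, 7.2]
width: 0.0007
grasp_force: 3.2
```

```bash
python3 -m crank '{"slide":[[0,0,1],[0,0,2],[0,0,2]],"roll":[0,0,0],"fingers":[0,0,0]}'; python3 -m crank '{"slide":[[0,0,1],[0,0,2],[0,0,2],[0,0,2]],"roll":[0,0,0,0],"fingers":[0,0,0,0]}'
```

```text
time_s: 16.2
ee_pos: [0.4463, -0.1324, 0.0519]
eef_rot: [0.001, 0.492, 0.87, 0.0]
ft_force: [-2.5, -0.3, 8.4]
width: 0.0003
grasp_force: 3.7
time_s: 16.6
ee_pos: [0.4463, -0.1324, 0.0499]
eef_rot: [0.001, 0.493, 0.87, 0.0]
ft_force: [-1.8, -0.3, 8.4]
width: 0.0006
grasp_force: 3.6
```

```bash
python3 -m crank '{"slide":[[0,0,1],[0,0,2],[0,0,2]],"roll":[0,0,0],"fingers":[0,0,0]}'; python3 -m crank '{"slide":[[0,0,1],[0,0,2],[0,0,2]],"roll":[0,0,0],"fingers":[0,0,0]}'
```

```text
time_s: 16.9
ee_pos: [0.4461, -0.1326, 0.0479]
eef_rot: [0.001, 0.493, 0.87, -0.0]
ft_force: [-1.7, -1.1, 7.7]
width: 0.0007
grasp_force: 3.7
time_s: 17.2
ee_pos: [0.4461, -0.1326, 0.0458]
eef_rot: [0.001, 0.493, 0.87, -0.0]
ft_force: [-1.4, -1.3, 8.0]
width: 0.0008
grasp_force: 3.5
```

```bash
python3 -c "
from h import *
a=cv2.resize(camera('side')['frame'][225:315,250:350],(0,0),fx=5,fy=5,interpolation=2);look()
b=cv2.resize(camera('scene')['frame'][240:312,290:350],(0,0),fx=4.5,fy=6.25,interpolation=2)
cv2.imwrite('pics/s8.png',np.hstack([a,b]))"
```

```text
[559. 263.] 247.5 fix [-26.  -48.5]
tcp fix [-133.8 -153.8] F fix [-1.1 -1.5] yaw tool 30.98
```

View pics/s8.png

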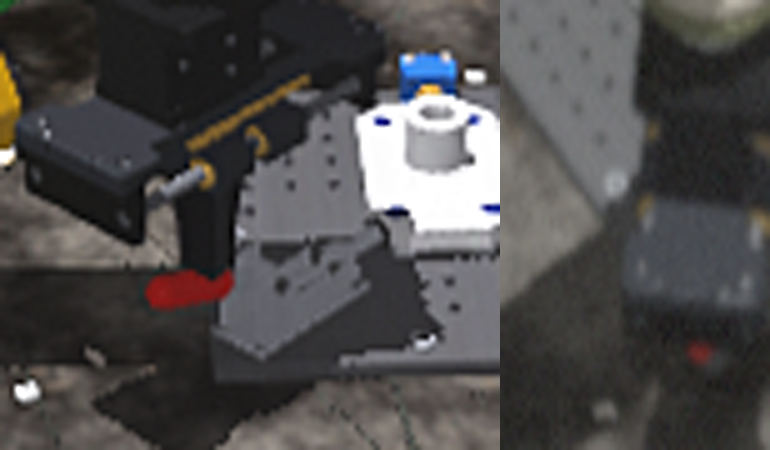

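```bash
cat >> h.py <<'E'
def handle():
    r=np.load("fix.npy"); u=-r[:,:2]@[1,1]/2**.5; piv=r[:,:2]@[-.105,-.125]+r[:,2]
    c=shot("side"); f=c["frame"].astype(int); m=(f[...,2]>70)&(f[...,1]<.4*f[...,2])&(f[...,0]<.4*f[...,2]); k=np.zeros_like(m); k[240:310,265:310]=m[240:310,265:310]
    ys,xs=np.nonzero(k); print("red n",len(xs),"mean",xs.mean().round(1),ys.mean().round(1),"left",xs.min(),ys[xs==xs.min()].mean(),"right",xs.max(),ys[xs==xs.max()].mean())
    for d in (20,60,80,85,91.6,100): 
        a=np.radians(d); print(d,[proj(c,np.append(piv+u*q*np.sin(a),.048+q*np.cos(a))).round(1).tolist() for q in(.036,.06,.084)])
E
python3 -c "
from h import *
handle()"
```

```text
red n 96 mean 286.7 282.4 left 279 283.0 right 296 281.0
20 [[298.4, 270.2], [296.2, 264.1], [293.9, 257.8]]
60 [[293.4, 278.5], [287.7, 278.0], [281.9, 277.5]]
80 [[292.3, 283.0], [285.9, 285.6], [279.3, 288.4]]
85 [[292.2, 284.1], [285.7, 287.5], [279.1, 290.9]]
91.6 [[292.2, 285.4], [285.7, 289.7], [279.1, 294.1]]
100 [[292.3, 287.0], [286.0, 292.4], [279.6, 297.9]]
```

Run:
```python
from h import *
r=np.load("fix.npy"); s=read_state(); print(s["ee_pos"],s["ft_force"],s["wrist_torque"],s["time_s"])
c=camera("wrist"); 
def W(p,yaw):
    y=np.radians(yaw); T=np.eye(4); T[:3,1]=[np.cos(y),np.sin(y),0]; T[:3,2]=[0,0,-1]; T[:3,0]=np.cross(T[:3,1],T[:3,2]); T[:3,3]=p; return T@np.array(c["hand_eye"])
for n,p in(("w5",[.6132,-.0149,.1499]),("w6",[.4605,-.1232,.0879]),("w7",[.4451,-.1323,.0585])):
    f=cv2.imread(f"pics/{n}.png").astype(int); c["wfc"]=W(p,31.0)
    m=(f[...,2]>70)&(f[...,1]<.4*f[...,2])&(f[...,0]<.4*f[...,2]); k=max(cv2.findContours(m.astype(np.uint8),0,1)[0],key=cv2.contourArea,default=None)
    if k is None: print(n,"no red"); continue
    q=k.reshape(-1,2); print(n,cv2.contourArea(k),cv2.boundingRect(k))
    vx=cv2.fitLine(q,2,0,.01,.01).ravel(); print(" line",vx.round(2))
    for cx in (q[:,0].min(),q[:,0].max()):
        py=vx[3]+(cx-vx[2])*vx[1]/vx[0]
        for z in(.06,.082,.105): 
            g=r[:,:2].T@(onz(c,(cx,py),z)[:2]-r[:,2])*1000; print("  ",cx,round(py),z,"perp",((g[1]-g[0]+20)/2**.5).round(1),"s",((-g.sum()-230)/2**.5).round(1))
    print(" tcp px",proj(c,p).round())
```

```text
[ 0.44611451 -0.13256076  0.04586296] [-2.58464488 -0.89890243  7.94163862] [-0.20875434  0.4692708  -0.02661159] 17.4
w5 1340.5 (33, 246, 77, 38)
 line [ 9.7000e-01 -2.5000e-01  7.1160e+01  2.6318e+02]
   33 273 0.06 perp -22.4 s 88.9
   33 273 0.082 perp -14.0 s 68.9
   33 273 0.105 perp -5.3 s 48.1
   109 254 0.06 perp -4.5 s 15.8
   109 254 0.082 perp 2.4 s 1.6
   109 254 0.105 perp 9.7 s -13.2
 tcp px [318. 269.]
w6 529.5 (289, 251, 52, 20)
 line [ 9.9000e-01 -1.5000e-01  3.1655e+02  2.6268e+02]
   289 267 0.06 perp -8.0 s 42.7
   289 267 0.082 perp -0.1 s 40.6
   289 267 0.105 perp 8.2 s 38.5
   340 259 0.06 perp -2.9 s 9.0
   340 259 0.082 perp 4.5 s 10.4
   340 259 0.105 perp 12.2 s 11.8
 tcp px [318. 269.]
w7 282.5 (293, 260, 59, 34)
 line [ 9.9000e-01 -1.4000e-01  3.2142e+02  2.7029e+02]
   293 274 0.06 perp -1.9 s 55.6
   293 274 0.082 perp 6.6 s 53.8
   293 274 0.105 perp 15.5 s 51.9
   351 266 0.06 perp 3.0 s 22.4
   351 266 0.082 perp 10.9 s 24.5
   351 266 0.105 perp 19.1 s 26.7
 tcp px [318. 269.]
```

Run:
```python
from h import *
T=tool(); p=T[:3,3]
for n in("side","wrist"):
    c=shot(n); f=c["frame"].astype(int); m=(f[...,2]>60)&(f[...,1]<.45*f[...,2])&(f[...,0]<.45*f[...,2])
    t=proj(c,p); print(n,"tcp",t.round(1),"finger up 30mm",proj(c,p+[0,0,.03]).round(1),"outer/inner corner",proj(c,p-T[:3,1]*.015).round(1),proj(c,p+T[:3,1]*.015).round(1),"+-x",proj(c,p+T[:3,0]*.0095).round(1),proj(c,p-T[:3,0]*.0095).round(1))
    x=int(t[0]); 
    for col in range(x-18 if n=="side" else x-40, x+12 if n=="side" else x+45, 3 if n=="side" else 9):
        ys=np.nonzero(m[230:310,col])[0]+230; print(col,ys.min() if len(ys) else None, ys.max() if len(ys) else None,end="; ")
    print(); print("col at tcp",[f[y,x].tolist() for y in range(int(t[1])-12,int(t[1])+14,2)])
```

```text
side tcp [290.9 286.6] finger up 30mm [290.8 276.8] outer/inner corner [286.9 289.1] [294.9 284.1] +-x [288.2 285.2] [293.6 288. ]
272 None None; 275 None None; 278 None None; 281 280 286; 284 280 286; 287 279 285; 290 280 284; 293 280 284; 296 281 281; 299 None None; 
col at tcp [[27, 25, 26], [27, 24, 25], [27, 26, 23], [26, 26, 107], [27, 28, 127], [22, 24, 124], [49, 50, 44], [40, 43, 44], [42, 45, 48], [36, 37, 40], [35, 35, 37], [30, 31, 33], [30, 30, 32]]
wrist tcp [317.7 269. ] finger up 30mm [317.5 290.1] outer/inner corner [291.7 269. ] [343.7 268.9] +-x [317.6 253.3] [317.7 284.3]
277 None None; 286 268 268; 295 267 268; 304 266 267; 313 265 269; 322 264 269; 331 263 267; 340 265 268; 349 None None; 358 None None; 
col at tcp [[27, 30, 31], [31, 31, 34], [30, 33, 34], [31, 32, 29], [34, 36, 100], [38, 41, 135], [39, 41, 143], [34, 35, 71], [37, 36, 31], [38, 36, 34], [38, 36, 34], [37, 36, 33], [38, 36, 33]]
```

```bash
python3 -m crank '{"slide":[[0,0,-10],[0,0,-40],[0,20,-75],[0,60,-100],[0,110,-110],[0,140,-110],[0,140,-110]],"roll":[0,0,0,0,0,0,0],"fingers":[0,0,0,0,0,0,0]}'
python3 - <<'E'
from h import *
handle(); look("pics/w9.png"); r=np.load("fix.npy")
def red(c): 
    f=c["frame"].astype(int); return ((f[...,2]>60)&(f[...,1]<.45*f[...,2])&(f[...,0]<.45*f[...,2])).astype(np.uint8)
L=[]
for n in("side","wrist","scene"):
    c=shot(n); m=red(c)
    if n=="scene": m[:240]=0;m[312:]=0;m[:,:290]=0;m[:,360:]=0
    if n=="side": m[:240]=0;m[312:]=0;m[:,:265]=0;m[:,310:]=0
    k=max(cv2.findContours(m,0,1)[0],key=cv2.contourArea); M=cv2.moments(k); g=k.reshape(-1,2).mean(0); print(n,M["m00"],cv2.boundingRect(k),cv2.minAreaRect(k)); L.append((c,k,np.array(cv2.minAreaRect(k)[0])))
for i,j in((0,1),(0,2),(1,2)):
    o1,d1=ray(L[i][0],L[i][2]);o2,d2=ray(L[j][0],L[j][2]); t=np.linalg.lstsq(np.c_[d1,-d2],o2-o1,rcond=None)[0]; a,b=o1+t[0]*d1,o2+t[1]*d2; p=(a+b)/2; g=r[:,:2].T@(p[:2]-r[:,2])*1000
    print(i,j,"gap",np.linalg.norm(a-b).round(4),"z",p[2].round(4),"s",((-g.sum()-230)/2**.5).round(1),"perp",((g[1]-g[0]+20)/2**.5).round(1))
E
```

```text
time_s: 18.25
ee_pos: [0.5682, -0.0561, 0.1554]
eef_rot: [-0.0, 0.49, 0.872, 0.001]
ft_force: [0.3, -0.3, -0.1]
width: 0.0005
grasp_force: 0.0
red n 109 mean 288.1 279.0 left 280 279.0 right 296 279.5
20 [[298.4, 270.2], [296.2, 264.1], [293.9, 257.8]]
60 [[293.4, 278.5], [287.7, 278.0], [281.9, 277.5]]
80 [[292.3, 283.0], [285.9, 285.6], [279.3, 288.4]]
85 [[292.2, 284.1], [285.7, 287.5], [279.1, 290.9]]
91.6 [[292.2, 285.4], [285.7, 289.7], [279.1, 294.1]]
100 [[292.3, 287.0], [286.0, 292.4], [279.6, 297.9]]
[367. 264.] 99.0 fix [ 25.7 -48.6]
[328. 226.] 112.5 fix [-26.6 -48.2]
[443. 194.] 124.5 fix [26.  45.8]
[405. 152.] 124.0 fix [-26.   45.7]
[631.  10.] 183.5 fix [ 21.1 260.2]
tcp fix [-35.3 -54.4] F fix [ 0.4 -0.9] yaw tool 31.05
side 90.5 (280, 275, 17, 8) ((288.0, 278.5), (16.0, 7.0), 0.0)
wrist 1272.5 (97, 222, 77, 27) ((135.1999969482422, 234.59999084472656), (20.83783721923828, 75.90927124023438), 82.87498474121094)
scene 41.0 (332, 282, 7, 12) ((334.9299621582031, 287.489990234375), (5.374011516571045, 11.172287940979004), 8.130102157592773)
0 1 gap 0.0003 z 0.0751 s 49.9 perp 0.8
0 2 gap 0.0003 z 0.0768 s 52.1 perp -0.8
1 2 gap 0.001 z 0.074 s 50.3 perp -0.1
```

Run:
```python
from h import *
T=tool(); p=T[:3,3]
for n in("side","scene"):
    c=shot(n); g=c["frame"].mean(2).astype(int)
    for d in(0,.01,.02,.03,.04): print(n,d,proj(c,p+[0,0,d]).round(1),end=" ")
    t=proj(c,p); x,y=int(round(t[0])),int(round(t[1])); print()
    for yy in range(y-22,y+8): print(yy,g[yy,x-9:x+10].tolist())
```

```text
side 0 [326.8 229.3] side 0.01 [326.9 226. ] side 0.02 [327.  222.6] side 0.03 [327.1 219.2] side 0.04 [327.1 215.8] 
207 [22, 29, 36, 33, 21, 21, 22, 21, 22, 23, 23, 21, 29, 31, 24, 21, 27, 27, 29]
208 [22, 29, 36, 33, 22, 22, 22, 23, 23, 24, 22, 21, 30, 31, 22, 21, 28, 29, 29]
209 [31, 36, 45, 38, 23, 22, 23, 22, 23, 23, 21, 20, 30, 30, 23, 22, 30, 31, 31]
210 [28, 39, 44, 41, 23, 22, 22, 22, 23, 23, 23, 21, 30, 31, 23, 23, 31, 32, 31]
211 [33, 37, 35, 40, 23, 23, 22, 22, 23, 22, 24, 22, 31, 30, 24, 24, 31, 30, 32]
212 [37, 39, 36, 45, 31, 22, 23, 23, 23, 22, 22, 24, 30, 31, 24, 24, 31, 30, 30]
213 [49, 47, 42, 43, 30, 21, 22, 22, 23, 23, 23, 23, 31, 30, 22, 24, 31, 32, 30]
214 [44, 37, 35, 42, 30, 22, 22, 23, 22, 23, 22, 23, 29, 31, 21, 29, 32, 31, 31]
215 [39, 33, 37, 46, 31, 22, 23, 21, 21, 22, 23, 22, 29, 30, 22, 29, 32, 32, 33]
216 [36, 41, 49, 52, 30, 22, 22, 21, 23, 23, 20, 24, 30, 29, 22, 28, 35, 33, 32]
217 [29, 36, 43, 50, 30, 21, 23, 24, 23, 23, 22, 23, 29, 30, 22, 27, 34, 32, 33]
218 [34, 42, 49, 66, 27, 20, 22, 22, 23, 23, 22, 24, 29, 29, 21, 27, 35, 32, 31]
219 [53, 5
[... 3486 characters left out ...]
 108, 102, 82, 59, 47, 45, 45, 41]
227 [123, 107, 86, 91, 100, 115, 126, 129, 123, 116, 112, 107, 101, 86, 63, 56, 49, 46, 45]
228 [127, 123, 117, 120, 123, 124, 132, 132, 128, 125, 121, 113, 104, 80, 66, 55, 54, 47, 48]
229 [130, 127, 124, 126, 127, 128, 130, 128, 129, 128, 127, 121, 111, 85, 67, 62, 57, 54, 51]
230 [128, 128, 124, 125, 126, 127, 130, 126, 125, 125, 130, 126, 119, 100, 80, 69, 64, 62, 54]
231 [129, 127, 127, 124, 127, 128, 129, 123, 127, 123, 128, 131, 128, 122, 102, 79, 66, 59, 60]
232 [125, 124, 125, 124, 124, 126, 128, 128, 125, 124, 126, 128, 132, 131, 123, 104, 83, 68, 66]
233 [127, 123, 125, 125, 125, 126, 129, 125, 124, 126, 127, 127, 129, 132, 132, 124, 106, 86, 69]
```

```bash
python3 -m crank '{"slide":[[0,-40,0],[0,-85,0],[0,-125,20],[0,-141,50],[0,-141,80],[0,-141,90],[0,-141,97],[0,-141,104],[0,-141,109],[0,-141,109]],"roll":[0,0,0,0,0,0,0,0,0,0],"fingers":[0,0,0,0,0,0,0,0,0,0]}'; python3 -m crank '{"slide":[[0,0,2],[0,0,4],[0,0,5],[0,0,5]],"roll":[0,0,0,0],"fingers":[0,0,0,0]}'; python3 -c "
from h import *
handle();look()"
```

```text
time_s: 19.6
ee_pos: [0.4463, -0.1328, 0.0474]
eef_rot: [0.001, 0.492, 0.87, 0.0]
ft_force: [-0.4, 0.1, 4.0]
width: 0.0003
grasp_force: 1.7
time_s: 20.0
ee_pos: [0.4463, -0.1332, 0.0429]
eef_rot: [0.001, 0.492, 0.87, 0.0]
ft_force: [-2.2, -1.5, 7.3]
width: 0.0004
grasp_force: 3.2
red n 95 mean 286.4 283.6 left 279 284.5 right 295 281.5
20 [[298.4, 270.2], [296.2, 264.1], [293.9, 257.8]]
60 [[293.4, 278.5], [287.7, 278.0], [281.9, 277.5]]
80 [[292.3, 283.0], [285.9, 285.6], [279.3, 288.4]]
85 [[292.2, 284.1], [285.7, 287.5], [279.1, 290.9]]
91.6 [[292.2, 285.4], [285.7, 289.7], [279.1, 294.1]]
100 [[292.3, 287.0], [286.0, 292.4], [279.6, 297.9]]
[562. 263.] 254.0 fix [-26.7 -48.4]
tcp fix [-133.5 -154.3] F fix [-2.  -1.5] yaw tool 31.01
```

Handle is still coming down with light force; continue.

```bash
python3 -m crank '{"slide":[[0,0,2],[0,0,4],[0,0,5],[0,0,5]],"roll":[0,0,0,0],"fingers":[0,0,0,0]}'; python3 -m crank '{"slide":[[0,0,1.5],[0,0,3],[0,0,4],[0,0,4]],"roll":[0,0,0,0],"fingers":[0,0,0,0]}'; python3 -m crank '{"slide":[[0,0,1],[0,0,2],[0,0,2]],"roll":[0,0,0],"fingers":[0,0,0]}';python3 -c "
from h import *
handle();look()" | grep -E "red|80|91|fix"
```

```text
time_s: 20.5
ee_pos: [0.4463, -0.1332, 0.0377]
eef_rot: [0.001, 0.492, 0.87, 0.0]
ft_force: [-2.4, -2.1, 6.0]
width: 0.0004
grasp_force: 2.7
time_s: 20.9
ee_pos: [0.446, -0.1332, 0.0335]
eef_rot: [0.001, 0.492, 0.87, -0.0]
ft_force: [-2.6, -1.6, 4.2]
width: 0.0002
grasp_force: 2.0
time_s: 21.2
ee_pos: [0.4458, -0.1331, 0.0312]
eef_rot: [0.001, 0.492, 0.87, 0.0]
ft_force: [-1.8, -2.7, 5.3]
width: 0.0002
grasp_force: 2.0
red n 107 mean 285.6 288.9 left 278 292.0 right 295 285.0
80 [[292.3, 283.0], [285.9, 285.6], [279.3, 288.4]]
91.6 [[292.2, 285.4], [285.7, 289.7], [279.1, 294.1]]
[576. 271.] 283.0 fix [-26.  -48.4]
tcp fix [-134.  -154.3] F fix [ 0.2 -3.3] yaw tool 30.99
```

Nearly level (~88°). Press on to the stop.

```bash
python3 -m crank '{"slide":[[0,0,1],[0,0,2],[0,0,2]],"roll":[0,0,0],"fingers":[0,0,0]}'; python3 -m crank '{"slide":[[0,0,1],[0,0,2],[0,0,2]],"roll":[0,0,0],"fingers":[0,0,0]}'
```

```text
time_s: 21.6
ee_pos: [0.4451, -0.1324, 0.0281]
eef_rot: [0.0, 0.492, 0.87, 0.0]
ft_force: [1.8, -1.3, 1.9]
width: 0.0005
grasp_force: 1.0
time_s: 21.9
ee_pos: [0.4452, -0.1325, 0.027]
eef_rot: [0.0, 0.492, 0.87, 0.0]
ft_force: [-3.5, -0.2, 13.1]
width: 0.0003
grasp_force: 6.6
```

```bash
python3 -m crank '{"slide":[[0,0,0.8],[0,0,1.5],[0,0,1.5]],"roll":[0,0,0],"fingers":[0,0,0]}'; python3 -m crank '{"slide":[[0,0,-3],[0,0,-15],[0,0,-50],[0,20,-95],[0,70,-128],[0,120,-128],[0,140,-128],[0,140,-128]],"roll":[0,0,0,0,0,0,0,0],"fingers":[0,0,0,0,0,0,0,0]}'; python3 -c "
from h import *
handle();look('pics/w10.png')"
```

```text
time_s: 22.2
ee_pos: [0.4453, -0.1325, 0.0265]
eef_rot: [0.0, 0.492, 0.87, 0.0]
ft_force: [-9.9, 0.3, 27.7]
width: 0.0003
grasp_force: 14.3
time_s: 23.0
ee_pos: [0.5671, -0.0566, 0.1528]
eef_rot: [-0.0, 0.49, 0.872, 0.001]
ft_force: [-0.7, 0.3, 0.4]
width: 0.0003
grasp_force: 0.0
red n 125 mean 286.4 289.8 left 278 293.5 right 295 286.0
20 [[298.4, 270.2], [296.2, 264.1], [293.9, 257.8]]
60 [[293.4, 278.5], [287.7, 278.0], [281.9, 277.5]]
80 [[292.3, 283.0], [285.9, 285.6], [279.3, 288.4]]
85 [[292.2, 284.1], [285.7, 287.5], [279.1, 290.9]]
91.6 [[292.2, 285.4], [285.7, 289.7], [279.1, 294.1]]
100 [[292.3, 287.0], [286.0, 292.4], [279.6, 297.9]]
[368. 265.] 88.5 fix [ 25.1 -48.1]
[330. 226.] 119.0 fix [-26.6 -48. ]
[446. 194.] 129.5 fix [25.9 45.9]
[407. 152.] 131.5 fix [-25.8  45.7]
[636.  10.] 112.5 fix [ 22.2 260.3]
tcp fix [-36.2 -55.1] F fix [ 0.2 -1.5] yaw tool 31.06
```

```bash
python3 -c "
from bench import *
print(finish_job())"
```

```text
the job is handed in; nothing more can be done
None
```

The job is handed in at 23 s: the casting is on the rails, it pressed on the dowels and the screw tip when pushed home, and it did not move measurably when clamped; the handle is fully down and released. I viewed 12 pictures, over your limit of 10.

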